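# Size a mousse ring on the stepped cone and set the depositor to match

## Robot

A 6-joint arm with a two-finger parallel gripper is mounted at the origin on a cart in front of the work surface, level with it; the furniture and walls round the work are solid. World frame = base frame: x ahead of the robot, y to its left, z up, the work surface at z = 0. Lengths are in m, angles in rad, forces in N, time in s.
With the tool pointing down it reaches from about 0.35 to 0.85 m from the base axis. Payload 8.1 kg.
Tool frame: the origin (TCP) lies between the finger pads; the fingertips stand 25 mm ahead of it and the grasp point (between the pads) lies 6 mm ahead of it (ctrl.tcp_to_tips is the z of the fingertips in the tool frame, in m); z points along the fingers, y is the line along which they close (so a half turn about z gives the same grasp; the last joint's range is limited). The gripper opens to 93 mm and grips with 3 to 60 N. Pads are 15 mm wide; open, the fingers measure 128 mm over their backs; the gripper's body (75 mm by 188 mm) begins 65 mm behind the grasp point.
Start: joints at [1.08, 0.13, 1.488, -0, 1.523, -0.085], TCP at [0.237, 0.551, 0.244] pointing down, gripper open.
Joint ranges: [-2.96, 2.96], [-0.89, 2.26], [0.02, 2.5], [-1.34, 4.48], [0, 2.73], [-2.66, 2.66]. Speed limits (rad/s): [2.39, 2.39, 2.79, 3.14, 3.14, 3.14].

## Interface

Orientations are given as a rotation vector (axis times angle).
In Python, from workcell import ctrl gives the robot as it stands. Calls block until the motion is done:
- ctrl.movep(position, orientation): joint-space move of the TCP to a pose.
- ctrl.move_linear(position, rotation=None, max_speed=0.15): straight line of the TCP; rotation=None keeps the orientation; max_speed is the mean speed in m/s.
- ctrl.goto_joints(angles): joint-space move.
- ctrl.grip(opening, f_grip=None): finger opening in m; f_grip is the grip in N (None keeps the last); returns when the fingers have stopped.
- ctrl.pause(seconds).
- ctrl.solve_ik(position, orientation): joint angles nearest the present ones, or None.
- ctrl.snapshot(name): name is "scene" or "top"; returns the picture (400x640x3 uint8, red, green, blue); there is no depth.
- ctrl.calibration(name): a dict with "intrinsics" (3x3 intrinsics, pixels), "R" (3x3) and "t" (3): a world point X has camera coordinates R X + t. Camera axes: x right, y down, z forward; pixel columns grow to the right and rows downward; lengths in m; the calibration is good to about 2 mm. A picture is of the moment at which its call begins. calibration takes no time and is no camera call.
A pose or a line that the arm cannot do raises ctrl.Unreachable and nothing moves.
- ctrl.hand_in(): hands the job in; it is judged then, once.
Readings, each from a call of its own:
- ctrl.read_t(): time.
- ctrl.read_joint_pos(): joint angles.
- ctrl.read_qd(): joint speeds.
- ctrl.read_joint_torque(): joint torques, N m.
- ctrl.read_position(): TCP position.
- ctrl.read_ee_rot(): TCP orientation.
- ctrl.read_wrist_force(): force on the tool from outside, world axes, zero at the start.
- ctrl.read_torque(): the same for the moment, N m.
- ctrl.read_opening(): finger opening in m.
- ctrl.read_grasp_force(): force on a finger pad.
Only numpy, scipy, OpenCV 4.12 (cv2) and the standard library are available. Lean on these libraries where they do the work, as an engineer would, in place of code of your own. Each camera call takes 0.05 s, during which the arm holds its last target. There are 200 camera calls.

## Task

Find the size of the mousse ring that stands on the black mat: slide it down the stepped sizing cone until it stops and sits level, and leave it there; the colour band on the step it stops on is its size. Then lift the spring knob of the depositor's portion selector, swing it to the hole marked with that colour and let the pin drop fully in. Leave the two rings in the pan and the loose marker pen where they are.

Things in the scene. Friction and masses are not known exactly. Their poses are not given: they have to be found in the camera images.
- ring_p_mid (a point): middle (half-way up, on the axis) of one of three unmarked stainless mousse rings: open at both ends, standing on end, 40 mm high, wall 3 mm, rim rolled 1.4 mm outward at the top, 60 g. Their bores are 42, 48 and 54 mm; which is which is not told but found on the cone. One stands on the mat, the other two in the pan
- ring_q_mid (a point): as ring_p_mid, for the second of the three rings
- ring_r_mid (a point): as ring_p_mid, for the third of the three rings
- mat: black rubber mat 130 x 110 mm, 4 mm thick, fixed on the table; origin at the centre of its underside. The ring to be sized stands on it, within 40 mm of its centre
- pan: aluminium sheet pan 344 x 254 mm, 26 mm high, fixed; origin at the centre of its underside, x along its length. Holds the other two rings (on its 4 mm floor), a scoop, a thermometer and a timer
- sizing_cone: upright stepped sizing cone, fixed, 85 mm high; origin at the centre of its underside, z up its axis. Steel foot 84 mm across and 12 mm high, then three bright metal steps with a red, a blue and a yellow band round them, each with a conical shoulder in its top 4 mm, and a tip 39 mm across, tapering above z 72 mm. A ring slides over steps smaller than its bore and stops on the shoulder of the first larger one
- step_red (a point): on the cone's axis, 30 mm up: where the lower edge of a 54 mm ring stops, on the shoulder of the step with the red band (a plain band 8 mm high; 57 mm across)
- step_blue (a point): on the cone's axis, 46 mm up: where the lower edge of a 48 mm ring stops, on the shoulder of the step with the blue band (a plain band 8 mm high; 51 mm across)
- step_yellow (a point): on the cone's axis, 62 mm up: where the lower edge of a 42 mm ring stops, on the shoulder of the step with the yellow band (a plain band 8 mm high; 45 mm across)
- depositor: white bench depositor 280 x 180 mm, fixed; origin at the centre of its underside, front faces its -x. Its top is at z 75 mm; a steel index plate (150 x 150 mm, top at z 85 mm) lies on the front half; at the back, 75 mm behind the origin, stands a steel hopper 141 mm across and 273 mm high
- hub (a point): on the selector's vertical axis, at the height of the index plate's top
- hole_white (a point): mouth of the parking hole (9 mm across, white mark), 60 mm from the hub. The pin starts in it
- hole_yellow (a point): mouth of the hole with the yellow mark, 60 mm from the hub
- hole_blue (a point): mouth of the hole with the blue mark, 60 mm from the hub
- hole_red (a point): mouth of the hole with the red mark, 60 mm from the hub
- knob_mid (a point): middle of the black spring knob, round, 24 mm in diameter, 28 mm high, upright, 40 mm above the plate's top when the pin is in a hole; the arm below it reaches to 26 mm under this point. The knob is above the pin and moves with it and with the selector arm, 60 mm from the hub
- selector (a joint): angle of the selector arm about the hub (rad), 0 with the pin over the white hole, growing clockwise as seen from above: yellow 0.524, blue 1.047, red 1.571. Turns with slight friction and stays where it is left; cannot turn while the pin is in a hole
- plunger (a joint): how far the knob and pin are lifted (m): 0 with the pin fully in a hole, about 0.007 with the pin standing on the plate between holes, at most 0.016. A spring pushes it down with 4 N at 0 and 6 N at 0.016
- marker: blue-capped white marker pen 136 x 20 x 17 mm lying loose on the table; origin at the centre of its underside

How it is judged:
By the outcome, as a careful person would: the job done as asked, in the order asked, and still so for the second after the job is handed in, with the robot touching nothing.
It also fails if it takes over 51 s, if anything falls off the work surface, if the arm or the gripper's body presses on something with over 40 N, if the wrist force passes 120 N, or if a joint passes its speed limit or range.

## Working session

There is one attempt and no reset: what is moved stays moved. The work goes in short steps, each a Python script; the robot and the scene stay as the last script left them, time stands still between calls to the robot, and variables do not carry over. Pictures are saved under pics/ and viewed, at most 10 in all, crops included, and the job is handed in when it is done.

```bash
mkdir -p pics; ls
python3 - <<'E'
from workcell import ctrl
import cv2
for n in("scene","top"):
    im=ctrl.snapshot(n); cv2.imwrite(f"pics/{n}0.png",im[:,:,::-1]); c=ctrl.calibration(n); print(n,c["intrinsics"],c["R"],c["t"])
print(ctrl.read_t(),ctrl.read_ee_rot(),ctrl.tcp_to_tips)
E
```

```text
pics
scene [[518.96141779   0.         322.63132964]
 [  0.         518.96141779 200.79184086]
 [  0.           0.           1.        ]] [[ 0.85941177 -0.51118191  0.01022119]
 [-0.34413582 -0.59312337 -0.72785658]
 [ 0.37812954  0.62201103 -0.68565321]] [-0.33884154  0.3654863   0.95880357]
top [[401.32803436   0.         322.55130559]
 [  0.         401.32803436 202.00123278]
 [  0.           0.           1.        ]] [[ 0.00770123 -0.99984411  0.01588844]
 [-0.99860021 -0.00852118 -0.05220165]
 [ 0.0523289  -0.01546418 -0.99851016]] [0.17298662 0.49588268 1.0857723 ]
0.1 [-6.32928230e-01 -3.07672060e+00  2.54334278e-03] 0.025
```

View pics/scene0.png

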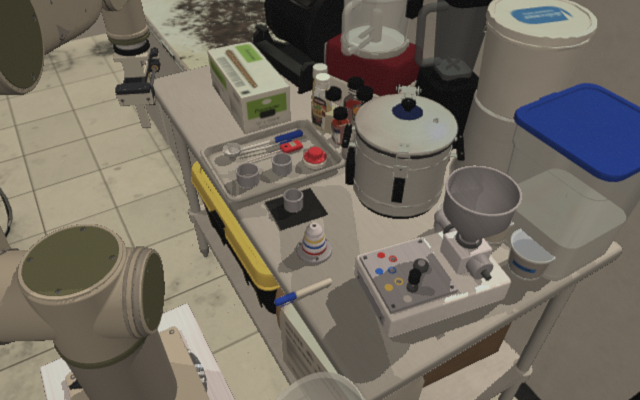

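View pics/top0.png

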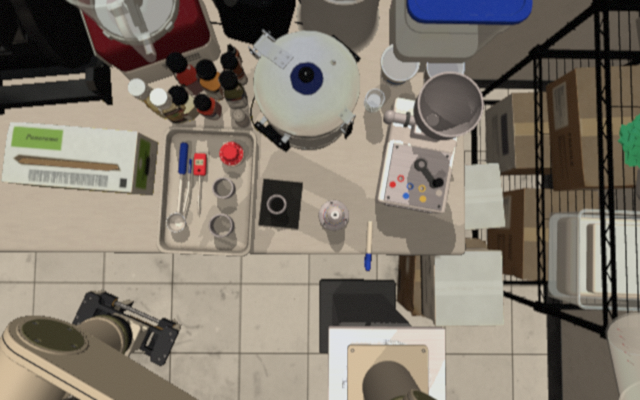

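The top view shows the mat at about (281,204) with the ring at (277,203), the cone at (333,214), the depositor plate at (417,177) and the marker at (369,245). I'll enlarge crops of both views.

Run:
```python
import cv2,numpy as np
a=cv2.imread("pics/top0.png"); b=cv2.imread("pics/scene0.png")
A=cv2.resize(a[130:240,255:455],None,fx=4,fy=4,interpolation=cv2.INTER_CUBIC)
cv2.imwrite("pics/c1.png",A)
B=cv2.resize(b[180:330,260:460],None,fx=4,fy=4,interpolation=cv2.INTER_CUBIC)
cv2.imwrite("pics/c2.png",B)
```

```text
(no output)
```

View pics/c1.png

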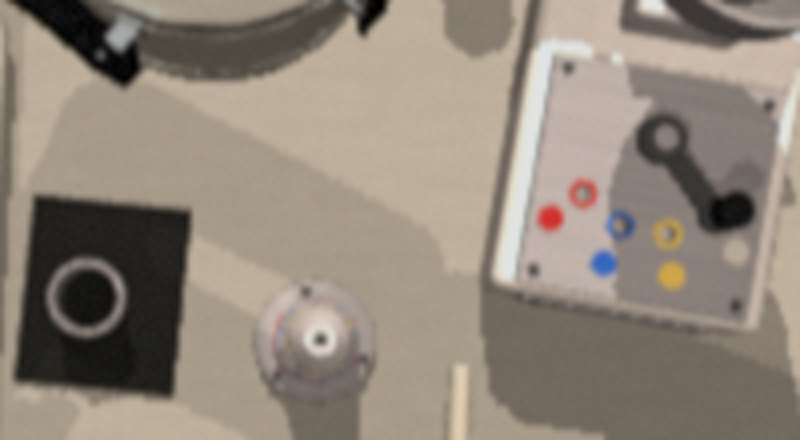

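View pics/c2.png

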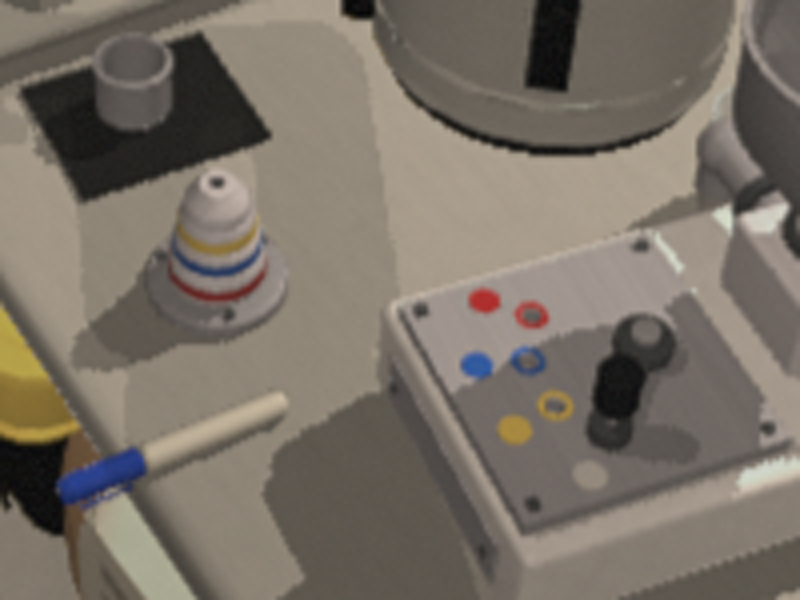

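Measured from the crops:

| Feature | c1 (top) | c2 (scene) |
|---|---|---|
| Ring rim centre | (87,297) | (134,62) |
| Cone tip | (320,339) | (217,182) |
| Red hole | (583,194) | (532,316) |
| Blue hole | (620,225) | (528,361) |
| Yellow hole | (668,234) | (555,405) |
| Knob | (735,211) | (619,387) |

The pin starts in the white hole.

```bash
cat > h.py <<'E'
import numpy as np, cv2
from workcell import ctrl
from scipy.optimize import least_squares
from scipy.spatial.transform import Rotation as Ro
C={n:ctrl.calibration(n) for n in("scene","top")}
OFF=dict(top=(255,130),scene=(260,180))
def orig(n,p): return (np.array(p)+.5)/4-.5+OFF[n]
def proj(n,X):
    c=C[n];q=c["intrinsics"]@(c["R"]@np.array(X)+c["t"]);return q[:2]/q[2]
def ray(n,px,z):
    c=C[n];d=c["R"].T@np.linalg.solve(c["intrinsics"],[*px,1]);o=-c["R"].T@c["t"];return o+d*(z-o[2])/d[2]
def down(psi):
    "tool pointing down, closing line (tool y) at angle psi in the xy plane"
    y=np.array([np.cos(psi),np.sin(psi),0]);z=np.array([0,0,-1.]);return Ro.from_matrix(np.c_[np.cross(y,z),y,z]).as_rotvec()
E
python3 - <<'E'
from h import *
P=dict(ring=((87,297),(134,62),.044),tip=((320,339),(217,182),.085),red=((583,194),(532,316),.085),blue=((620,225),(528,361),.085),yel=((668,234),(555,405),.085),knob=((735,211),(620,363),.139))
for k,(a,b,z) in P.items(): print(k,ray("top",orig("top",a),z).round(4),ray("scene",orig("scene",b),z).round(4))
print("foot",ray("top",orig("top",(314,341)),.012))
def pts(v): # hub x,y, white-hole direction
    return [np.array([v[0]+.06*np.cos(v[2]-s),v[1]+.06*np.sin(v[2]-s),.085]) for s in(0,.524,1.047,1.571)]
def res(v):
    h=pts(v);r=[]
    for k,X in(("yel",h[1]),("blue",h[2]),("red",h[3])):
        r+=[*(proj("top",X)-orig("top",P[k][0])),*(proj("scene",X)-orig("scene",P[k][1]))]
    K=h[0]+[0,0,.054];r+=[*(proj("top",K)-orig("top",P["knob"][0]))]
    K=h[0]+[0,0,.040];r+=[*(proj("scene",K)-orig("scene",(619,387)))]
    return r
s=least_squares(res,[.62,-.2,-2.2]);print(s.x,np.round(s.fun,2));print(np.round(pts(s.x),4))
print(ctrl.read_ee_rot(), down(0),down(np.pi/2))
E
```

```text
ring [0.4868 0.2998 0.044 ] [0.4879 0.3031 0.044 ]
tip [0.4593 0.1471 0.085 ] [0.4608 0.1521 0.085 ]
red [ 0.5537 -0.0212  0.085 ] [ 0.5557 -0.0172  0.085 ]
blue [ 0.5339 -0.0449  0.085 ] [ 0.5357 -0.0408  0.085 ]
yel [ 0.5284 -0.0758  0.085 ] [ 0.5306 -0.071   0.085 ]
knob [ 0.538  -0.1026  0.139 ] [ 0.5428 -0.0972  0.139 ]
foot [0.45949648 0.14787487 0.012     ]
[ 0.58898755 -0.06797716 -2.53121731] [-1.03 -0.31  0.11  1.02 -0.9  -0.27  0.09  0.8  -0.92 -0.36  0.05  0.7
 -0.08 -0.74 -0.25  0.94]
[[ 0.5398 -0.1024  0.085 ]
 [ 0.5292 -0.0732  0.085 ]
 [ 0.5346 -0.0426  0.085 ]
 [ 0.5546 -0.0188  0.085 ]]
[-6.32928230e-01 -3.07672060e+00  2.54334278e-03] [2.22144147 2.22144147 0.        ] [9.61835347e-17 3.14159265e+00 0.00000000e+00]
```

Run:
```python
from h import *
x,y=.4873,.3015
ctrl.movep([x,y,.12],down(0)); 
ctrl.move_linear([x,y,.0315],max_speed=.12); ctrl.grip(.03,5); print(ctrl.read_opening())
ctrl.grip(.085)
ctrl.movep([x,y,.0315],down(np.pi/2)); ctrl.grip(.03,5); print(ctrl.read_opening(),ctrl.read_grasp_force(),ctrl.read_position(),ctrl.read_t(),ctrl.read_joint_pos())
im=ctrl.snapshot("scene")
cv2.imwrite("pics/g.png",cv2.resize(im[120:270,230:430,::-1],None,fx=4,fy=4,interpolation=cv2.INTER_CUBIC))
```

```text
0.04852110686953441
0.04802551036662418 4.999916944652796 [0.48729971 0.30150045 0.03149755] 6.025 [ 4.64588528e-01  2.62481067e-01  1.74653706e+00  1.92727903e-05
  1.13258780e+00 -1.10617161e+00]
```

View pics/g.png

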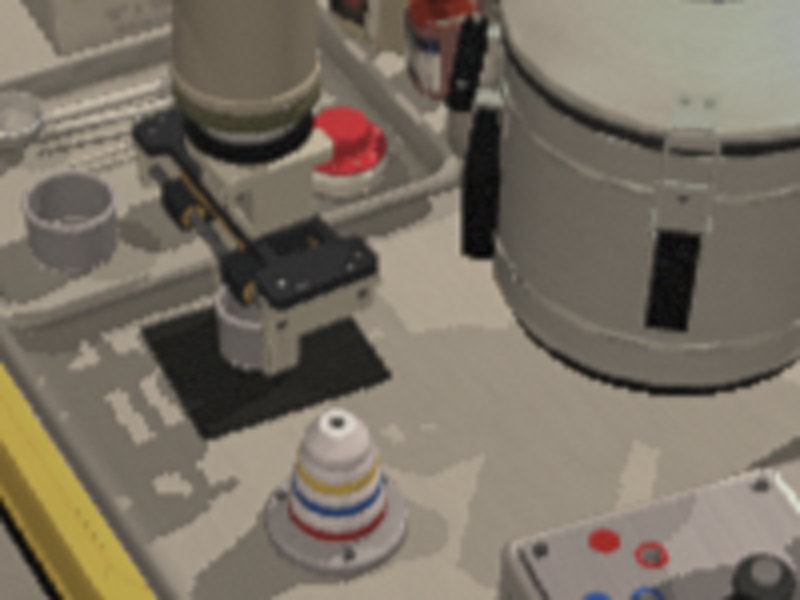

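The opening of 48 mm puts the bore at 42 mm, so I expect yellow. The ring is now centred at the TCP, so I'll release it, lift, and photograph it to find the scene camera's bias.

Run:
```python
from h import *
ctrl.grip(.085); ctrl.move_linear([.4873,.3015,.15],max_speed=.2)
im=ctrl.snapshot("scene"); cv2.imwrite("pics/g2f.png",im[:,:,::-1])
cv2.imwrite("pics/g2.png",cv2.resize(im[180:280,260:360,::-1],None,fx=6,fy=6,interpolation=cv2.INTER_CUBIC))
print(ctrl.read_t())
for z in(.044,.004): print(z,(proj("scene",[.4873,.3015,z])+.5-[260,180])*6-.5)
```

```text
7.65
0.044 [201.76794242  95.97176727]
0.004 [204.45512677 164.88939263]
```

View pics/g2.png

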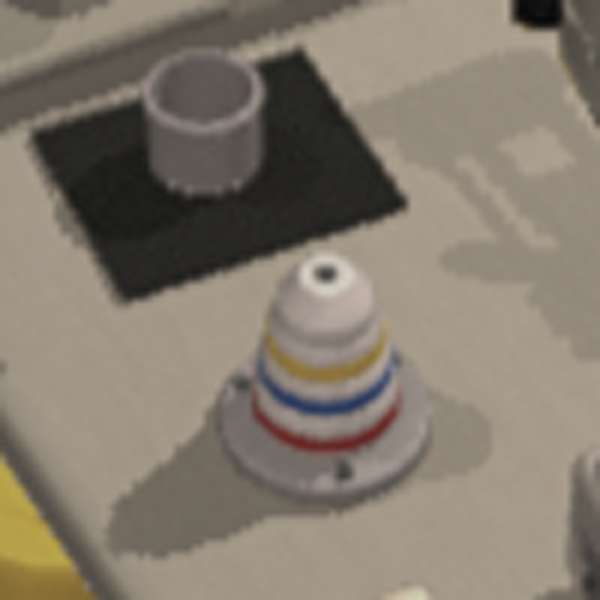

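The ring rim is centred at (205,90) in the crop, against a prediction of (202,96), so the bias is about (+0.5,-1) px. The cone tip is at (325.5,275). I'll correct the cone and selector positions with this bias.

Run:
```python
from h import *
b=np.array([3.2,-6])/6
f=lambda p:(np.array(p)+.5)/6-.5+[260,180]
print("tip",ray("scene",f((325.5,275))-b,.085))
# cone foot left/right extremes mid, seat disc centre approx
print("ring chk",ray("scene",f((205,90))-b,.044))
for k,p in dict(red=(532,316),blue=(528,361),yel=(555,405)).items(): print(k,ray("scene",orig("scene",p)-b,.085))
print("knobtop",ray("scene",orig("scene",(620,363))-b,.139),"knobmid",ray("scene",orig("scene",(619,387))-b,.125))
```

```text
tip [0.45764102 0.14926665 0.085     ]
ring chk [0.48730331 0.30147799 0.044     ]
red [ 0.55304671 -0.0188387   0.085     ]
blue [ 0.5331744  -0.04239019  0.085     ]
yel [ 0.52809527 -0.07245526  0.085     ]
knobtop [ 0.54032529 -0.0986575   0.139     ] knobmid [ 0.53924498 -0.10220622  0.125     ]
```

```bash
cat >> h.py <<'E'
def descend(x,y,z0,z1,step=.003,fz=4):
    z=z0
    while z>z1+1e-6:
        z=max(z-step,z1); ctrl.move_linear([x,y,z],max_speed=.05); F=ctrl.read_wrist_force()
        print(round(z,4),F.round(1))
        if np.linalg.norm(F)>fz: return z,F
    return z,F
E
python3 - <<'E'
from h import *
ctrl.move_linear([.4873,.3015,.0315],max_speed=.2); ctrl.grip(.03,8)
ctrl.move_linear([.4873,.3015,.13],max_speed=.2); ctrl.move_linear([.4580,.1490,.13],max_speed=.2)
print(ctrl.read_opening(),ctrl.read_t())
ctrl.pause(.2);print(ctrl.read_wrist_force())
ctrl.move_linear([.4580,.1490,.110],max_speed=.1)
print(descend(.4580,.1490,.110,.0910),ctrl.read_t())
E
```

```text
0.04777380880694413 10.6333
[-0.14721789 -0.54667101 -0.96593247]
0.107 [ 0.8 -0.3 -1. ]
0.104 [ 0.5  0.7 -1.1]
0.101 [ 0.5 -0.7 -1.5]
0.098 [-0.2 -0.6  0.2]
0.095 [-0.3  0.5 -0.1]
0.092 [ 0.2 -0.2 -0.1]
0.091 [ 0.5 -0.4 -1.2]
(0.091, array([ 0.49108878, -0.37181935, -1.22044187])) 12.9333
```

Run:
```python
from h import *
x,y=.4580,.1490
print(descend(x,y,.0910,.0865,.001,3))
ctrl.grip(.06); ctrl.pause(.1); ctrl.grip(.08)
z=ctrl.read_position()[2]; ctrl.move_linear([x,y,.20],max_speed=.2)
im=ctrl.snapshot("scene")[:,:,::-1]; t=ctrl.snapshot("top")[:,:,::-1]
a=cv2.resize(im[200:270,280:345],None,fx=6,fy=6,interpolation=cv2.INTER_CUBIC)
cv2.imwrite("pics/s.png",a); print(ctrl.read_t())
```

```text
0.09 [ 0.1 -0.8 -0.3]
0.089 [ 0.6 -1.3  2.1]
0.088 [-1.4 -2.5  5.2]
(0.088, array([-1.38824265, -2.47444783,  5.24712043]))
15.6167
```

View pics/s.png

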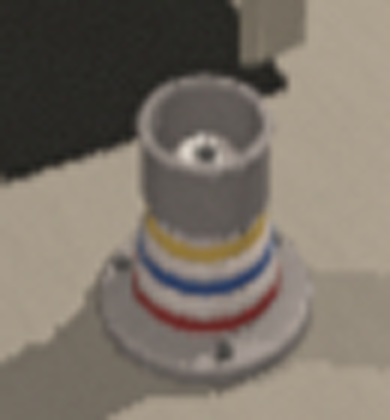

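The ring sits level on the yellow shoulder, just above a fully visible yellow band. Contact came at about TCP 0.0895, which matches the expected 62 mm, so the size is yellow. Next is the selector.

```bash
cat >> h.py <<'E'
HUB=np.array([.5877,-.0674]); A0=-2.531
def kp(s,z,dr=0): a=A0-s; return [HUB[0]+(.06+dr)*np.cos(a),HUB[1]+(.06+dr)*np.sin(a),z]
def ko(s): return down(A0-s+np.pi/2)
E
python3 - <<'E'
from h import *
ctrl.movep(kp(0,.20),ko(0)); ctrl.grip(.055)
ctrl.move_linear(kp(0,.135),max_speed=.1); print(ctrl.read_wrist_force().round(1))
ctrl.grip(.01,15); print(ctrl.read_opening(),ctrl.read_grasp_force(),ctrl.read_wrist_force().round(1),ctrl.read_position(),ctrl.read_t(),ctrl.read_joint_pos().round(2))
im=ctrl.snapshot("scene")[:,:,::-1]
cv2.imwrite("pics/k.png",cv2.resize(im[200:320,340:500],None,fx=5,fy=5,interpolation=cv2.INTER_CUBIC))
E
```

```text
[ 0.4 -0.3  0.3]
0.02338006833064458 15.000141710042953 [-0.2 -0.9  1.9] [ 0.53866651 -0.101969    0.13523658] 19.4333 [-0.28  0.07  1.76 -0.    1.32  0.68]
```

View pics/k.png

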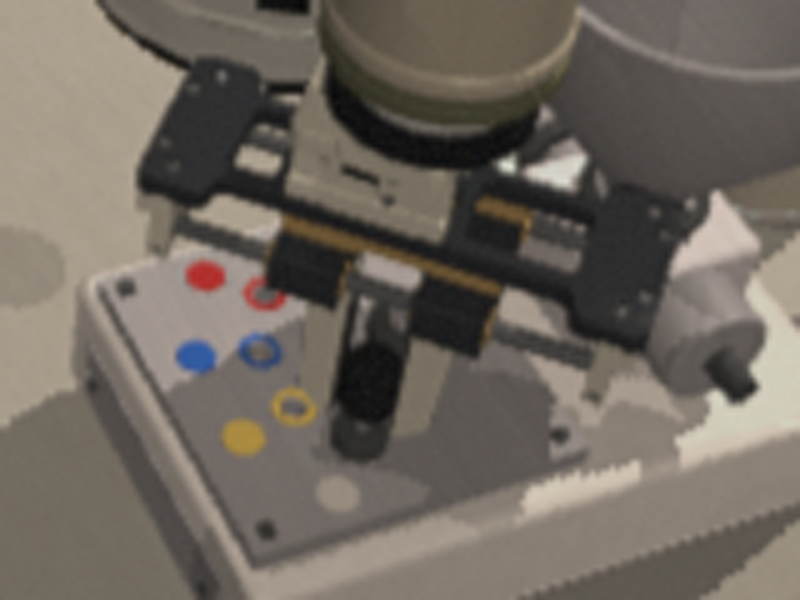

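The knob is held between the pads and the fingers clear the arm. Now lift, swing to yellow and lower.

Run:
```python
from h import *
ctrl.grip(.01,25)
ctrl.move_linear(kp(0,.147),max_speed=.04); print(ctrl.read_wrist_force().round(1),ctrl.read_opening())
for s in(.13,.26,.39,.524):
    ctrl.move_linear(kp(s,.147),ko(s),max_speed=.05); print(s,ctrl.read_wrist_force().round(1))
for z in(.144,.142,.140,.138,.136,.135):
    ctrl.move_linear(kp(.524,z),max_speed=.03); print(z,ctrl.read_wrist_force().round(1))
print(ctrl.read_position(),ctrl.read_t())
```

```text
[ 2.6 -1.4 -5.4] 0.022899298092891457
0.13 [ 3.2  0.8 -5.1]
0.26 [ 4.5 -0.2 -5.5]
0.39 [ 4.9 -0.3 -6. ]
0.524 [ 5.6 -0.3 -5. ]
0.144 [ 5.6 -1.2 -4.5]
0.142 [ 5.8 -1.1 -3.7]
0.14 [ 5.6 -1.1 -3.9]
0.138 [ 6.1 -0.5 -3.9]
0.136 [ 7.3 -2.3 -4.3]
0.135 [ 5.  -2.1 -1.2]
[ 0.5283773  -0.07293118  0.1352793 ] 22.8833
```

The spring force held at about 4 N until z≈0.135, so the pin has entered the hole. I'll release, retreat and check.

Run:
```python
from h import *
ctrl.grip(.05); ctrl.move_linear(kp(.524,.22),max_speed=.15)
q=ctrl.read_joint_pos(); q[0]-=.0; 
ctrl.movep([.40,-.02,.30],ko(.524)); ctrl.pause(.2)
im=ctrl.snapshot("scene")[:,:,::-1]; t=ctrl.snapshot("top")[:,:,::-1]
cv2.imwrite("pics/f.png",np.hstack([cv2.resize(im[190:320,260:460],None,fx=4,fy=4,interpolation=cv2.INTER_CUBIC)[:, :800]]))
K=kp(.524,.139); print("knob top predicted px", (proj("scene",K)+[.5,-1]+.5-[260,190])*4-.5, "if 7mm up",(proj("scene",[*K[:2],.146])+[.5,-1]+.5-[260,190])*4-.5)
print(ctrl.read_t())
```

```text
knob top predicted px [566.81867914 296.97580027] if 7mm up [568.44702992 287.75104469]
25.2417
```

View pics/f.png

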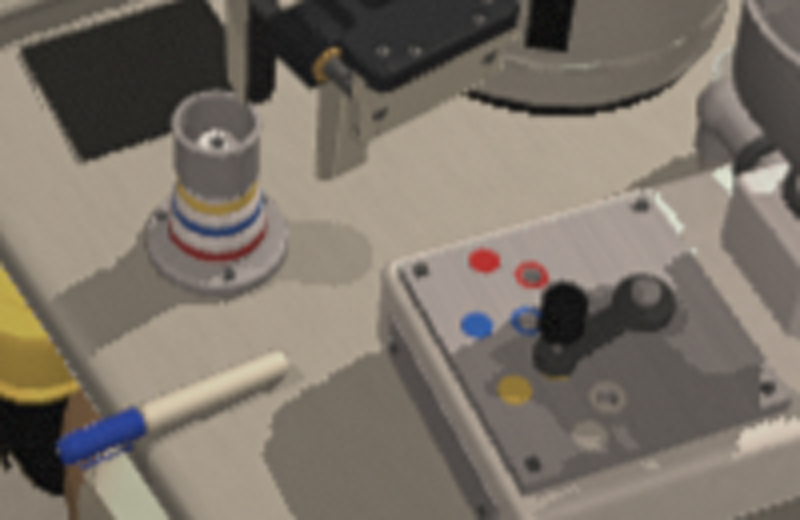

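The ring is level on yellow. The selector points at the yellow hole, with the knob top at about (566,297), which matches the pin-in prediction rather than 288 for a raised pin. The marker hasn't moved, and I didn't touch the rings in the pan.

```bash
python3 -c "
from workcell import ctrl
print(ctrl.hand_in())"
```

```text
the job is handed in; nothing more can be done
None
```

The mousse ring is the 42 mm size: it sits level on the yellow step of the cone, the selector pin is down in the yellow hole, and the job was handed in after about 25 s.

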